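Clamp the bearing housing in the vise and hold its sprung cover open at 60 degrees

ROBOT

A 6-joint arm with a two-finger parallel gripper is mounted at the origin on the work surface. World frame = base frame: x ahead of the robot, y to its left, z up, the work surface at z = 0. Lengths are in m, angles in rad, forces in N, time in s.
With the tool pointing down it reaches from about 0.35 to 0.85 m from the base axis. Payload 8.1 kg.
Tool frame: the origin (TCP) lies midway between the tips of the shut fingers; the grasp point (between the pads) lies 19 mm behind it; z points along the fingers, y is the direction in which the jaws open and shut (so a half turn about z gives the same grasp; the last joint's range is limited). The gripper opens to 93 mm and grips with 3 to 60 N. Pads are 15 mm wide; open, the fingers measure 128 mm over their backs; the gripper's body (75 mm by 188 mm) begins 65 mm behind the grasp point.
Start: joints at [-1.432, 0.13, 1.488, -0, 1.523, -0.085], TCP at [0.133, -0.585, 0.219] pointing down, gripper open.
Joint ranges: [-2.96, 2.96], [-0.89, 2.26], [0.02, 2.5], [-1.34, 4.48], [0, 2.73], [-2.66, 2.66]. Speed limits (rad/s): [2.39, 2.39, 2.79, 3.14, 3.14, 3.14].

INTERFACE

Orientations are given as a rotation vector (axis times angle).
In Python, from plant import robot gives the robot as it stands. The module is installed in compiled form; this text tells all that it offers.
- The arm moves only by the shell command python3 -m pendant 'ROWS' [FORCE]. ROWS is JSON, a list of rows, each an object with "translation": the shift along the tool's x, y, z in mm, a list of three; "twist": the turn, a rotation vector about the tool's x, y, z in rad, a list of three; "grip": the opening, from -1 (shut) to 1 (fully open). A call has exactly 10 rows; each row shifts and turns the pose as measured when the row begins, along the tool's axes as they then stand; what a row does not reach is not made up. A row lasts 1/10 s, in which the tool goes at most 50 mm and 8.59 degrees, less where a joint would pass 70% of its speed; a pose out of reach is approached as far as the arm can. A call is refused whole if a number of a shift passes 50 or a number of a turn 0.15, either way. A call with a gripper value outside its range is refused whole. The fingers move at their own pace and stop on an object; FORCE is the grip in N (left out, the last holds). Time passes only in rows, so rows that do not move let the fingers close, or fill a call up. It gives the time, the measured TCP pose, the force and the opening at its end, in the units of the state.
- robot.read_state(): the state, without advancing time (a new reading comes with each control period).
- robot.read_camera(name): name is "side" or "top" or "wrist"; returns (picture, depth): 480x640x3 uint8, red, green, blue; 480x640 float32, m along the optical axis (not along the pixel's ray), 0 where there is no reading.
- robot.camera_info(name): a dict with "vertical_fov" (degrees; the focal length in pixels is half the picture's height over the tangent of half this angle, whatever the lens; pixels are square), "cx", "cy" (the principal point, pixels), "cam_to_world" (4x4, takes a point from camera to world coordinates). Camera axes: x right, y up, looking along -z (the intrinsics and any distortion apply to the point x, -y, -z); pixel columns grow to the right and rows downward; lengths in m; the calibration is good to about 2 mm. A picture is of the moment at which its call begins: read the wrist's pose just before it. camera_info takes no time and is no camera call; for the wrist camera it gives the pose at the moment of the call.
- robot.close_job(): hands the job in, once; it reports no verdict.
The state is a dict: "t": time; "q": joint angles; "dq": joint speeds; "joint_torque": joint torques, N m; "tool_pos": TCP position; "orientation": TCP orientation; "force": force on the tool from outside, world axes, zero at the start; "wrist_torque": the same for the moment, N m; "opening": finger opening in m.
Only numpy, scipy, OpenCV 4.12 (cv2) and the standard library are available. Lean on these libraries where they do the work, as an engineer would, in place of code of your own. Each camera call takes 0.05 s, during which the arm holds its last target. There are 200 camera calls.

TASK

Turn the crank of the machine vise clockwise, with the cover of the bearing housing still shut, until the housing is clamped firmly between the two jaws, and let go of the crank. Then lift the housing's red sprung cover to 60 degrees and finish while holding it there, still and at that angle, so that the inspector can look at the gear inside. The vise must go on gripping the housing, and the oil bottle, loose bearing and ring gauge beside it stay where they are.

Things in the scene. Friction and masses are not known exactly. Their poses are not given: they have to be found in the camera images.
- vise: Blue-grey machine vise on a black granite plate (250 x 400 x 60 mm), one fixed thing. Origin: on the table, under the vise's centre line. x runs from the crank to the fixed jaw, y left, z up. Granite x -100 to 150, y -200 to 200. Bed 80 mm wide, top at z 110; jaws 100 mm wide, tops at z 148. Screw (crank) axis along x at y 0, z 92.
- fixed_jaw_plate: Steel plate of the fixed jaw, 8 x 100 x 35 mm. Its clamping face looks to -x of the vise, at vise x 70 mm. Origin: centre of its underside, at vise x 74, z 111.5 mm.
- moving_jaw_plate: Steel plate of the sliding jaw, 8 x 100 x 35 mm; slides along the vise's x. Origin: centre of its underside, 4 mm behind its clamping face, which looks to +x.
- vise_jaw (a joint): Travel of the sliding jaw in m towards the fixed jaw. At 0 the jaws stand 74 mm apart; at 0.010 they grip the 64 mm housing. Moved only by the crank, 8 mm per turn: value = 0.001273 x crank angle in rad (a little less once gripping). Starts between 0 and 0.005.
- crank (a joint): Crank angle a in rad about the vise's x; grows clockwise seen from the crank end (looking along +x), closing the jaw. The handle's axis is 55 mm from the screw axis, at vise y = -55 sin(a), z = 92 + 55 cos(a) mm. Starts at 0 to 3.9; grip begins near 7.9, then about 28 N more at the handle per rad; stop at 14. Running friction 6 N at the handle; self-locking.
- crank_sleeve: Black round sleeve on the crank's handle, 24 mm diameter, 76 mm long, parallel to the vise's x. Origin: the point to grip, on its axis, at vise x -165 mm (sleeve x -119 to -195; steel crank arm x -105 to -117). It spins freely on its pin, so it can be pinched from above and carried round the circle without turning the hand.
- housing: Cast aluminium bearing housing standing loose on the vise bed between the jaws: 64 mm in x (between the jaws), 80 in y, 62 high, a round boss on each y side, a brass gear inside; 0.7 kg plus cover. Origin: centre of its underside. x as the vise's x within 2 degrees. It starts 2 to 3 mm off the fixed jaw and is pushed onto it as the vise closes.
- cover (a joint): Opening angle of the housing's red cover in rad: 0 shut, 1.047 at 60 degrees, stop at 1.8. A spring and its weight shut it; about 3 N at the pull holds it at 60 degrees.
- cover_hinge (a point): Middle of the cover's hinge axis, parallel to the housing's y, at the top edge beside the fixed jaw: x 34, z 64.5 mm in the housing's frame.
- cover_pull (a point): Middle of the round steel bar of the cover's U-shaped pull: 10 mm diameter, parallel to the hinge, 54 mm clear between its posts, 32 mm of free height over the cover plate (66 x 82 x 5 mm). Shut, it is 46 mm nearer the crank than the hinge and 40 mm above it; it swings about the hinge at 61 mm radius.
- oil_bottle: Yellow oil bottle with red cap, 42 mm diameter, 100 mm high, on the granite; leave it alone. Origin: centre of its underside.
- bearing: Steel ball bearing, 62 mm diameter, 18 mm high, lying on the granite; leave it alone. Origin: centre of its underside.
- ring_gauge: Steel ring gauge, 70 mm outside, 40 mm bore, 22 mm high, lying on the granite; leave it alone. Origin: centre of its underside.
Things that resemble listed ones, but are neither listed nor needed, are in the scene too. Of the things shaped like the housing, the aluminium one is meant.

How it is judged:
On the way:
1. the housing is clamped between both jaws (over 30 N on each jaw plate) with its cover still shut, and the crank is let go (contact force between each of moving_jaw_plate, fixed_jaw_plate and housing above 30 N and value of joint cover below 0.09 rad and contact force between the fingers and crank_sleeve below 0.1 N), for 0.2 s.
At the end, for the whole second after the job is handed in: The cover stands at 60 degrees (54 to 66) and still, held there by the robot's fingers; the housing is gripped by both vise jaws with over 30 N, sits upright and down on the vise bed (value of joint cover between 0.94 and 1.155 rad and velocity of joint cover between -0.1 and 0.1 rad/s and contact force between the fingers and housing above 0.5 N and contact force between each of moving_jaw_plate, fixed_jaw_plate and housing above 30 N and z of housing in the frame of vise below 0.114 m and angle between housing's own z axis and vertical below 0.05 rad); the arm keeps its last pose, push and grip.
It fails at once if the oil bottle is moved more than 15 mm or tipped (distance of oil_bottle from where it was at the start of the episode above 0.015 m or angle between oil_bottle's own z axis and vertical above 0.3 rad).
It fails at once if the loose bearing is moved more than 15 mm (distance of bearing from where it was at the start of the episode above 0.015 m).
It fails at once if the ring gauge is moved more than 15 mm (distance of ring_gauge from where it was at the start of the episode above 0.015 m).
It also fails if it takes over 64 s, if anything falls off the work surface, if the arm or the gripper's body presses on something with over 40 N, if the wrist force passes 120 N, or if a joint passes its speed limit or range.

## Working session

There is one attempt and no reset: what is moved stays moved. The work goes in short steps, Python scripts to look and compute and a shell command to move; the robot and the scene stay as the last step left them, time stands still between calls to the robot, and variables do not carry over. Pictures are saved under pics/ and viewed, about 8 in all and at most 12, crops included, and the job is handed in when it is done.

```bash
mkdir -p pics; cat > h.py <<'E'
import numpy as np, cv2
from plant import robot
from scipy.spatial.transform import Rotation as R
def cam(n):
    i=robot.camera_info(n); p,d=robot.read_camera(n); return p,d,i
def pts(d,i):
    f=240/np.tan(np.radians(i['vertical_fov'])/2); v,u=np.mgrid[:480,:640]
    P=np.stack([(u-i['cx'])/f*d,-(v-i['cy'])/f*d,-d,np.ones_like(d)],-1)
    return (P@np.array(i['cam_to_world']).T)[...,:3]
E
python3 - <<'E'
from h import *
print(robot.read_state())
for n in('top','side'):
    p,d,i=cam(n); cv2.imwrite(f'pics/{n}0.png',p[...,::-1]); np.savez(f'{n}0.npz',p=p,P=pts(d,i),d=d); print(n,{k:(np.round(v,3).tolist()) if k!='x' and not isinstance(v,str) else v for k,v in i.items()})
E
```

```text
{'t': 0.0, 'q': array([-1.43239007e+00,  1.31136898e-01,  1.48925992e+00, -9.78652875e-07,
        1.52298845e+00, -8.53977812e-02]), 'dq': array([ 3.03518352e-04,  1.74267258e-06, -9.09270047e-04,  1.19214186e-03,
        4.70445716e-04, -1.22276476e-03]), 'joint_torque': array([ 1.89727849e-03, -5.59833527e+01, -4.91766572e+01,  7.70763285e-02,
        3.54606751e-02, -1.93352457e-04]), 'tool_pos': array([ 0.13310985, -0.58447745,  0.21761257]), 'orientation': array([-3.12016279e+00, -3.50617292e-01,  7.61145425e-05]), 'force': array([ 0.2039108 ,  0.69105507, -0.02582218]), 'wrist_torque': array([0.06089978, 0.0149284 , 0.04520562]), 'opening': 0.09298692576993836}
top {'vertical_fov': 57.165, 'cx': 326.232, 'cy': 239.581, 'cam_to_world': [[0.018, 0.981, -0.192, 0.396], [-1.0, 0.02, 0.012, 0.086], [0.016, 0.192, 0.981, 0.968], [0.0, 0.0, 0.0, 1.0]]}
side {'vertical_fov': 55.209, 'cx': 321.231, 'cy': 235.383, 'cam_to_world': [[-0.966, 0.183, -0.182, 0.393], [-0.258, -0.693, 0.673, 0.653], [-0.003, 0.697, 0.717, 0.78], [0.0, 0.0, 0.0, 1.0]]}
```

View pics/top0.png

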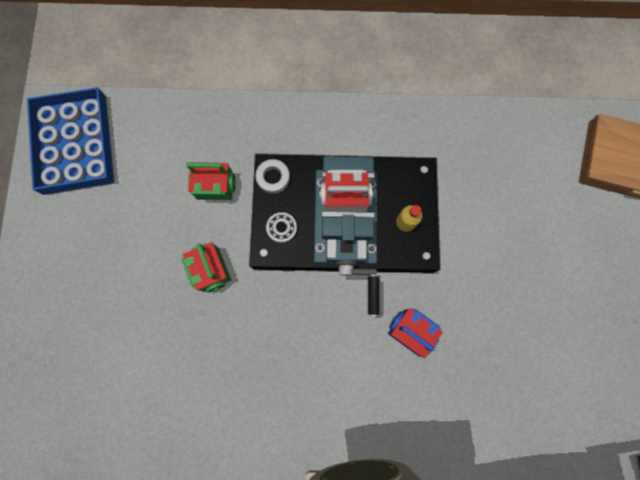

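View pics/side0.png

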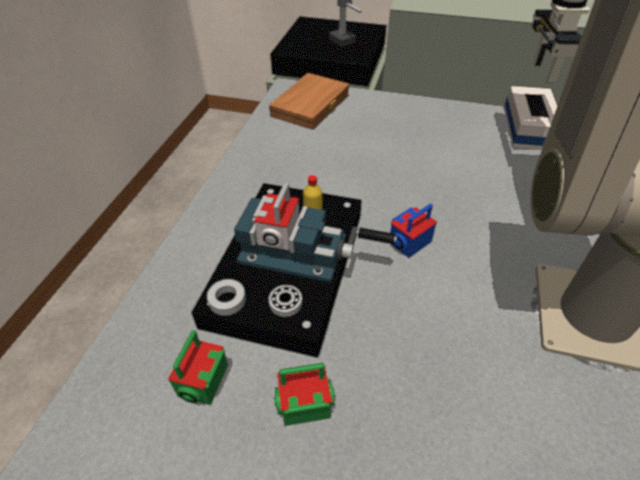

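Top view: aluminium housing on the vise at (347,190), with red cover. Lookalikes are green at (211,181) and (206,266), and blue at (416,332). I choose the one between the jaws. The crank sleeve is at (374,296). Next I measure the vise, crank and cover.

```bash
python3 - <<'E'
from h import *
z=np.load('top0.npz'); p,P,d=z['p'].astype(int),z['P'],z['d']
i=robot.camera_info('top'); M=np.array(i['cam_to_world']); f=240/np.tan(np.radians(i['vertical_fov'])/2)
def ray(u,v,h):
    r=M[:3,:3]@np.array([(u-i['cx'])/f,-(v-i['cy'])/f,-1]); return M[:3,3]+r*(h-M[2,3])/r[2]
m=((p.max(2)<45)).astype(np.uint8); m[:140]=0;m[330:]=0;m[:,:240]=0;m[:,450:]=0
g=m.copy(); g[272:]=0
# granite from depth too
G=(abs(P[...,2]-.06)<.006)&(g>0); print('granite n',G.sum(),'z med',np.median(P[G][:,2]))
c=np.argwhere(g)[:,::-1].astype(np.float32); r=cv2.minAreaRect(cv2.convexHull(c)); b=cv2.boxPoints(r); print(b)
C=np.array([ray(*q,.06) for q in b]); print(C.round(4)); 
for k in range(4): print(np.linalg.norm(C[k]-C[k-1]).round(4),np.degrees(np.arctan2(*(C[k]-C[k-1])[1::-1])).round(2))
s=m.copy(); s[:276]=0; n,l,st,ce=cv2.connectedComponentsWithStats(s); print(st,ce)
k=1+np.argmax(st[1:,4]); S=P[l==k]; print('sleeve',S.min(0),S.max(0),np.median(S,0)); x=S[:,0]
print(np.polyfit(x,S[:,1],1), np.percentile(S[:,2],[5,50,95]))
h=(p[...,0]>120)&(p[...,1]<70)&(P[...,2]>.15); h[:,:315]=0;h[:,380:]=0;h[220:]=0
print('cover',np.median(P[h],0),P[h].min(0),P[h].max(0))
hi=(P[...,2]>.195)&(np.abs(P[...,1]-np.median(P[h],0)[1])<.06)&(d>0); print('pull',hi.sum(),np.median(P[hi],0),P[hi].min(0),P[hi].max(0))
E
```

```text
granite n 10889 z med 0.06035495212406927
[[249.93509 268.86444]
 [251.86264 154.17416]
 [440.84286 157.35031]
 [438.9153  272.0406 ]]
[[ 0.5088  0.2319  0.06  ]
 [ 0.7599  0.2405  0.06  ]
 [ 0.7625 -0.1726  0.06  ]
 [ 0.5099 -0.1604  0.06  ]]
0.3922 90.16
0.2512 1.96
0.413 -89.65
0.2529 177.23
[[     0      0    640    480 306886]
 [   368    277     11     37    314]] [[319.44480035 239.44204363]
 [373.44904459 296.1433121 ]]
sleeve [ 0.3961574  -0.02800406  0.09801726] [0.49220847 0.08611065 0.96824724] [ 0.45298261 -0.01742617  0.10420506]
[-0.04191628  0.00089257] [0.10048554 0.10420506 0.1073225 ]
cover [0.63306841 0.04099993 0.17736138] [ 3.96157399e-01 -1.99866997e-04  1.73486351e-01] [0.68235156 0.08611065 0.96824724]
pull 1679 [0.20146626 0.02858811 0.30068624] [ 0.1882545  -0.0189213   0.19505382] [0.64222335 0.09468018 0.35871856]
```

```bash
python3 - <<'E'
from h import *
z=np.load('top0.npz'); p,P,d=z['p'].astype(int),z['P'],z['d']
G=(abs(P[...,2]-.06)<.008)&(d>0)&(p.max(2)<70); G[:140]=0;G[276:]=0;G[:,:240]=0;G[:,450:]=0
G=cv2.morphologyEx(G.astype(np.uint8),cv2.MORPH_OPEN,np.ones((3,3)))>0
r=cv2.minAreaRect(cv2.convexHull((P[G][:,:2]*1000).astype(np.float32))); print('granite',r)
def show(n,m): print(n,m.sum(),np.median(P[m],0).round(4),P[m].min(0).round(4),P[m].max(0).round(4))
v=np.zeros(d.shape,bool); v[150:272,300:385]=1; v&=d>0
show('pull',v&(P[...,2]>.198)); show('jawtops',v&(abs(P[...,2]-.148)<.005))
m=v&(P[...,2]>.198); print(P[m][:,2].max())
for x in np.arange(.5,.78,.006):
    q=v&(abs(P[...,0]-x)<.003)&(abs(P[...,1]-.036)<.015)
    if q.sum(): print(round(x,3),np.percentile(P[q][:,2],[10,50,90]).round(3),np.median(p[q],0).astype(int),end=' | ')
sl=np.zeros(d.shape,bool); sl[278:313,369:378]=1; sl&=(d>0)&(p.max(2)<60)
S=P[sl]; S=S[S[:,2]<.2]; print('\nsleeve',S.min(0),S.max(0),np.polyfit(S[:,0],S[:,1],1)); 
t=S[abs(S[:,0]-.45)<.02]; print(np.percentile(t[:,1],[2,50,98]),t[:,2].max())
big=cv2.resize(z['p'][145:325,300:450,::-1],None,fx=4,fy=3.3,interpolation=cv2.INTER_CUBIC); cv2.imwrite('pics/crop.png',big)
E
```

```text
granite ((637.9129638671875, 35.855804443359375), (248.14146423339844, 396.0741271972656), 0.07061496376991272)
pull 258 [0.6355 0.0401 0.2182] [0.6314 0.0035 0.1983] [0.6422 0.0756 0.2232]
jawtops 2116 [0.6034 0.0366 0.1475] [ 0.5578 -0.0136  0.143 ] [0.7269 0.09   0.153 ]
0.2232359017191361
0.5 [0.104 0.105 0.107] [173 174 171] | 0.506 [0.1   0.104 0.106] [158 158 156] | 0.512 [0.042 0.104 0.106] [142 142 140] | 0.518 [0.091 0.109 0.113] [73 73 72] | 0.524 [0.108 0.11  0.113] [67 79 77] | 0.53 [0.108 0.11  0.112] [ 81 104 110] | 0.536 [0.109 0.111 0.112] [ 81 103 109] | 0.542 [0.109 0.111 0.113] [54 58 60] | 0.548 [0.109 0.111 0.113] [50 49 50] | 0.554 [0.109 0.111 0.113] [49 49 48] | 0.56 [0.109 0.113 0.151] [54 69 73] | 0.566 [0.111 0.147 0.151] [68 89 94] | 0.572 [0.147 0.149 0.151] [ 77  99 105] | 0.578 [0.147 0.15  0.152] [ 77  99 106] | 0.584 [0.148 0.15  0.152] [ 76  99 104] | 0.59 [0.148 0.15  0.152] [ 76  99 104] | 0.596 [0.147 0.15  0.152] [ 75  97 103] | 0.602 [0.145 0.149 0.151] [ 74  98 104] | 0.608 [0.145 0.147 0.15 ] [165 167 165] | 0.614 [0.144 0.147 0.148] [147 145
[... 254 characters left out ...]
0] | 0.662 [0.176 0.178 0.179] [181  58  54] | 0.668 [0.176 0.178 0.18 ] [180  59  54] | 0.674 [0.175 0.178 0.179] [179  59  54] | 0.68 [0.176 0.179 0.181] [175 169 168] | 0.686 [0.178 0.179 0.18 ] [168 169 167] | 0.698 [0.146 0.147 0.149] [114 122 124] | 0.704 [0.146 0.147 0.149] [ 70  94 100] | 0.71 [0.145 0.147 0.149] [68 92 98] | 0.716 [0.145 0.148 0.149] [67 90 96] | 0.722 [0.145 0.147 0.149] [64 88 95] | 0.728 [0.143 0.145 0.147] [55 66 70] | 0.758 [0.06  0.061 0.061] [64 71 72] | 0.764 [0.058 0.059 0.061] [ 99 102 100] | 
sleeve [ 0.42372066 -0.02580891  0.09866112] [ 0.49012654 -0.00989648  0.11078703] [-0.00433119 -0.01557707]
[-0.025545   -0.01735479 -0.01003249] 0.1094495670126413
```

View pics/crop.png

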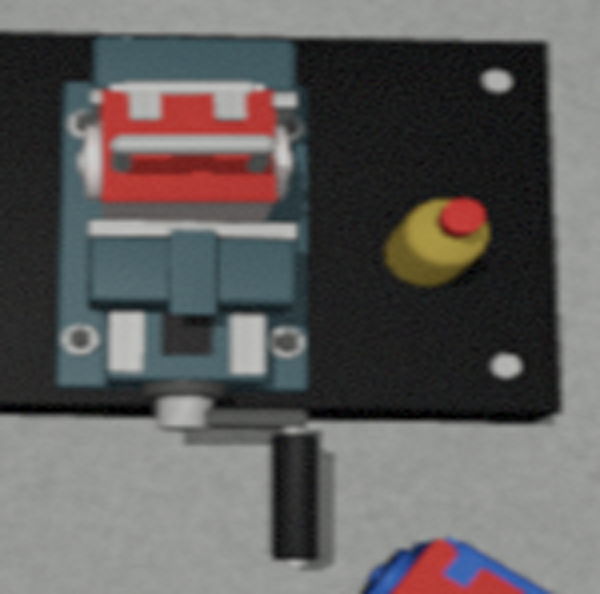

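Crop confirms it: aluminium housing with red cover, pull bar at about (195,145), crank sleeve at (293,495). The vise is aligned with world x, with its origin at about (0.613, 0.037). I check the blue decoy's clearance and start the approach.

```bash
python3 - <<'E'
from h import *
z=np.load('top0.npz'); p,P,d=z['p'].astype(int),z['P'],z['d']
v=np.zeros(d.shape,bool); v[300:365,384:450]=1; v&=(d>0)&(P[...,2]>.015)
Q=P[v]; print(Q.min(0),Q.max(0)); 
for zz in(.02,.06,.09): q=Q[Q[:,2]>zz]; print(zz,len(q),q[:,:2].min(0),q[:,:2].max(0))
q=Q[Q[:,0]>.40]; print(q.min(0),q.max(0))
E
python3 -m pendant '[{"translation":[30,-40,0],"twist":[0,0,0.0],"grip":0.2},{"translation":[30,-40,0],"twist":[0,0,0],"grip":0.2},{"translation":[30,-40,0],"twist":[0,0,0],"grip":0.2},{"translation":[30,-40,0],"twist":[0,0,0],"grip":0.2},{"translation":[30,-40,0],"twist":[0,0,0],"grip":0.2},{"translation":[30,-40,0],"twist":[0,0,0],"grip":0.2},{"translation":[30,-40,0],"twist":[0,0,0],"grip":0.2},{"translation":[30,-40,0],"twist":[0,0,0],"grip":0.2},{"translation":[30,-40,0],"twist":[0,0,0.11],"grip":0.2},{"translation":[30,-40,0],"twist":[0,0,0.11],"grip":0.2}]' 60
```

```text
[ 0.33646203 -0.16027282  0.0152612 ] [ 0.43497374 -0.05958544  0.11464973]
0.02 1696 [ 0.33646203 -0.16027282] [ 0.43497374 -0.05958544]
0.06 1465 [ 0.33646203 -0.16027282] [ 0.43474149 -0.05972638]
0.09 208 [ 0.3535293  -0.13343012] [ 0.39835893 -0.07285958]
[ 0.40004526 -0.15233463  0.01603782] [ 0.43497374 -0.06173663  0.07256639]
t: 1.1
tool_pos: [0.3333, -0.1388, 0.2125]
orientation: [-3.129, -0.019, 0.004]
force: [1.1, -0.0, 0.5]
opening: 0.0558
```

```bash
python3 -m pendant '[{"translation":[20,-20,0],"twist":[0,0,0],"grip":0.2},{"translation":[20,-20,0],"twist":[0,0,0],"grip":0.2},{"translation":[20,-20,0],"twist":[0,0,0],"grip":0.2},{"translation":[20,-20,0],"twist":[0,0,0],"grip":0.2},{"translation":[20,-20,0],"twist":[0,0,0],"grip":0.2},{"translation":[15,-20,0],"twist":[0,0,0],"grip":0.2},{"translation":[0,0,20],"twist":[0,0,0],"grip":0.2},{"translation":[0,0,20],"twist":[0,0,0],"grip":0.2},{"translation":[0,0,0],"twist":[0,0,0],"grip":0.2},{"translation":[0,0,0],"twist":[0,0,0],"grip":0.2}]' 60
python3 - <<'E'
from h import *
s=robot.read_state(); print(s['tool_pos'],s['orientation'],s['force'],s['q'])
p,d,i=cam('wrist'); P=pts(d,i); cv2.imwrite('pics/w1.png',p[...,::-1])
m=(p.max(2)<60)&(d>0)&(P[...,2]>.08)&(P[...,2]<.125)&(abs(P[...,0]-.455)<.05)&(abs(P[...,1]+.018)<.03)
S=P[m]; print(m.sum(),S.min(0),S.max(0))
for x in(.43,.45,.47): t=S[abs(S[:,0]-x)<.006]; print(x,len(t),np.percentile(t[:,1],[2,98]) if len(t) else 0,t[:,2].max() if len(t) else 0)
E
```

```text
t: 2.1
tool_pos: [0.4509, -0.004, 0.1708]
orientation: [-3.128, -0.028, 0.007]
force: [0.3, -0.0, 0.2]
opening: 0.0557
[ 0.45090801 -0.00399683  0.17084765] [-3.12779931 -0.02825877  0.0069323 ] [ 0.2664569  -0.01605528  0.22589073] [-0.13351979 -0.25268298  1.94312475  0.01297286  1.4574886   1.41769995]
4042 [ 0.42147074 -0.02978357  0.09444688] [ 0.49664428 -0.00667268  0.10756594]
0.43 597 [-0.02868457 -0.00721283] 0.1068045519571362
0.45 648 [-0.0290654 -0.0073435] 0.10756593770574419
0.47 705 [-0.02889838 -0.00692196] 0.10709083536237549
```

View pics/w1.png

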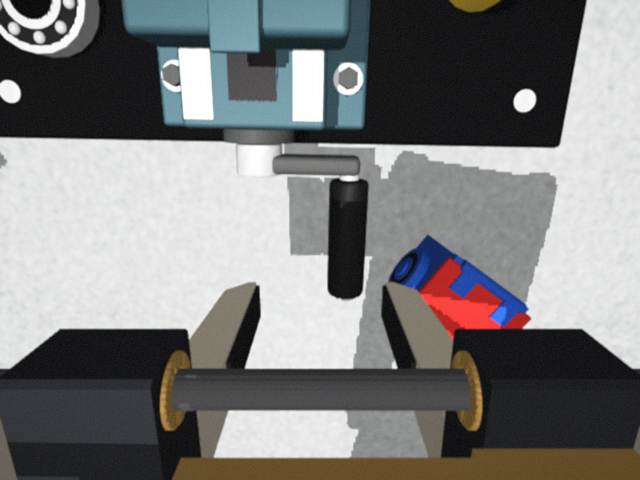

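Wrist view shows the sleeve at (347,240) under the hand, with the blue decoy clear at (455,290). The axis is at y −0.018, z 0.095, so a ≈ 1.52.

```bash
python3 -m pendant '[{"translation":[-3,14,0],"twist":[0,0,0.018],"grip":0.2},{"translation":[0,0,20],"twist":[0,0,0],"grip":0.2},{"translation":[0,0,20],"twist":[0,0,0],"grip":0.2},{"translation":[0,0,20],"twist":[0,0,0],"grip":0.2},{"translation":[0,0,20],"twist":[0,0,0],"grip":0.2},{"translation":[0,0,15],"twist":[0,0,0],"grip":0.2},{"translation":[0,0,0],"twist":[0,0,0],"grip":-1},{"translation":[0,0,0],"twist":[0,0,0],"grip":-1},{"translation":[0,0,0],"twist":[0,0,0],"grip":-1},{"translation":[0,0,0],"twist":[0,0,0],"grip":-1}]' 60
```

```text
t: 3.15
tool_pos: [0.4552, -0.0213, 0.0858]
orientation: [-3.131, 0.009, -0.021]
force: [-0.5, -0.9, -0.4]
opening: 0.0283
```

```bash
python3 -m pendant '[{"translation":[0,0,0],"twist":[0,0,0],"grip":-0.1},{"translation":[-4,-2,4],"twist":[0,-0.01,0],"grip":-0.1},{"translation":[-4,-1,4],"twist":[0,0,0],"grip":-0.1},{"translation":[0,0,3],"twist":[0,0,0],"grip":-0.1},{"translation":[0,0,0],"twist":[0,0,0],"grip":-1},{"translation":[0,0,0],"twist":[0,0,0],"grip":-1},{"translation":[0,0,0],"twist":[0,0,0],"grip":-1},{"translation":[0,0,0],"twist":[0,0,0],"grip":-1},{"translation":[0,0,0],"twist":[0,0,0],"grip":-1},{"translation":[0,0,0],"twist":[0,0,0],"grip":-1}]' 60
```

```text
t: 4.15
tool_pos: [0.4474, -0.0193, 0.0754]
orientation: [-3.134, 0.008, -0.007]
force: [0.0, -0.8, -1.0]
opening: 0.0227
```

```bash
cat > ang.py <<'E'
from h import *; import sys
yc,zc=.036,.073
s=robot.read_state(); x,y,z=s['tool_pos']; a=np.arctan2(-(y-yc),z-zc)
print('a',a%(2*np.pi),'r',np.hypot(y-yc,z-zc)*1e3,'x',x,s['orientation'],s['force'])
for st in map(float,sys.argv[1:]):
    A=a+st*np.arange(11); print(st,np.stack([55*np.diff(np.sin(A)),-55*np.diff(np.cos(A))],1).round().astype(int).tolist())
E
python3 ang.py .2 .25
```

```text
a 1.5278546326107763 r 55.34798499607239 x 0.44742489115559575 [-3.13418129  0.00835882 -0.00713261] [ 0.01040873 -0.77980822 -1.04329314]
0.2 [[-1, 11], [-3, 11], [-5, 10], [-7, 9], [-8, 7], [-10, 5], [-10, 3], [-11, 1], [-11, -1], [-11, -3]]
0.25 [[-1, 14], [-4, 13], [-8, 11], [-10, 9], [-12, 6], [-13, 3], [-14, 0], [-13, -4], [-12, -7], [-10, -9]]
```

```bash
python3 -m pendant '[{"translation":[0,-1,11],"twist":[0,0,0],"grip":-1},{"translation":[0,-3,11],"twist":[0,0,0],"grip":-1},{"translation":[0,-5,10],"twist":[0,0,0],"grip":-1},{"translation":[0,-7,9],"twist":[0,0,0],"grip":-1},{"translation":[0,-8,7],"twist":[0,0,0],"grip":-1},{"translation":[0,-10,5],"twist":[0,0,0],"grip":-1},{"translation":[0,-10,3],"twist":[0,0,0],"grip":-1},{"translation":[0,-11,1],"twist":[0,0,0],"grip":-1},{"translation":[0,-11,-1],"twist":[0,0,0],"grip":-1},{"translation":[0,-11,-3],"twist":[0,0,0],"grip":-1}]' 60; python3 ang.py .2 .25
```

```text
t: 5.15
tool_pos: [0.4473, 0.051, 0.0208]
orientation: [3.133, -0.01, 0.004]
force: [3.9, -7.2, -5.6]
opening: 0.0227
a 3.421938640161553 r 54.29136273865231 x 0.44730051888813577 [ 3.13300234 -0.01028234  0.00351695] [ 3.86994874 -7.23042369 -5.55834157]
0.2 [[-10, -4], [-9, -6], [-8, -8], [-6, -9], [-4, -10], [-2, -11], [0, -11], [2, -11], [4, -10], [6, -9]]
0.25 [[-13, -5], [-11, -8], [-8, -11], [-6, -13], [-2, -14], [1, -14], [5, -13], [8, -11], [10, -9], [12, -6]]
```

Works well, little strain.

```bash
python3 -m pendant '[{"translation":[0,-10,-4],"twist":[0,0,0],"grip":-1},{"translation":[0,-9,-6],"twist":[0,0,0],"grip":-1},{"translation":[0,-8,-8],"twist":[0,0,0],"grip":-1},{"translation":[0,-6,-9],"twist":[0,0,0],"grip":-1},{"translation":[0,-4,-10],"twist":[0,0,0],"grip":-1},{"translation":[0,-2,-11],"twist":[0,0,0],"grip":-1},{"translation":[0,0,-11],"twist":[0,0,0],"grip":-1},{"translation":[0,2,-11],"twist":[0,0,0],"grip":-1},{"translation":[0,4,-10],"twist":[0,0,0],"grip":-1},{"translation":[0,6,-9],"twist":[0,0,0],"grip":-1}]' 60; python3 ang.py .2 .25
```

```text
t: 6.15
tool_pos: [0.4473, 0.0815, 0.1033]
orientation: [3.133, -0.006, 0.006]
force: [4.7, 5.8, -8.8]
opening: 0.0228
a 5.3000668190686495 r 54.690002544512964 x 0.4472985280857248 [ 3.13268841 -0.00629523  0.00635323] [ 4.70480735  5.76661962 -8.78767031]
0.2 [[7, -8], [9, -7], [10, -5], [11, -3], [11, -1], [11, 1], [10, 3], [10, 5], [8, 7], [7, 9]]
0.25 [[9, -10], [11, -8], [13, -5], [14, -1], [14, 2], [13, 5], [11, 8], [9, 11], [6, 12], [2, 13]]
```

```bash
python3 -m pendant '[{"translation":[0,7,-8],"twist":[0,0,0],"grip":-1},{"translation":[0,9,-7],"twist":[0,0,0],"grip":-1},{"translation":[0,10,-5],"twist":[0,0,0],"grip":-1},{"translation":[0,11,-3],"twist":[0,0,0],"grip":-1},{"translation":[0,11,-1],"twist":[0,0,0],"grip":-1},{"translation":[0,11,1],"twist":[0,0,0],"grip":-1},{"translation":[0,10,3],"twist":[0,0,0],"grip":-1},{"translation":[0,10,5],"twist":[0,0,0],"grip":-1},{"translation":[0,8,7],"twist":[0,0,0],"grip":-1},{"translation":[0,7,9],"twist":[0,0,0],"grip":-1}]' 60; python3 ang.py .2 .1
```

```text
t: 7.15
tool_pos: [0.4476, -0.0036, 0.1116]
orientation: [-3.131, -0.003, -0.009]
force: [-12.2, -6.5, 17.2]
opening: 0.0228
a 0.7991063372175582 r 55.31609715020776 x 0.4476123223858334 [-3.13069433e+00 -2.84696894e-03 -9.46317086e-03] [-12.15554587  -6.46007813  17.15652894]
0.2 [[7, 9], [5, 10], [3, 11], [1, 11], [-1, 11], [-4, 10], [-6, 9], [-7, 8], [-9, 7], [-10, 5]]
0.1 [[4, 4], [3, 4], [3, 5], [2, 5], [2, 5], [1, 5], [1, 5], [0, 5], [0, 5], [-1, 5]]
```

```bash
python3 -m pendant '[{"translation":[0,7,9],"twist":[0,0,0],"grip":-1},{"translation":[0,5,10],"twist":[0,0,0],"grip":-1},{"translation":[0,3,11],"twist":[0,0,0],"grip":-1},{"translation":[0,1,11],"twist":[0,0,0],"grip":-1},{"translation":[0,-1,11],"twist":[0,0,0],"grip":-1},{"translation":[0,-4,10],"twist":[0,0,0],"grip":-1},{"translation":[0,-6,9],"twist":[0,0,0],"grip":-1},{"translation":[0,-7,8],"twist":[0,0,0],"grip":-1},{"translation":[0,-9,7],"twist":[0,0,0],"grip":-1},{"translation":[0,-10,5],"twist":[0,0,0],"grip":-1}]' 60; python3 ang.py .2 .1
```

```text
t: 8.15
tool_pos: [0.4475, 0.0048, 0.0278]
orientation: [3.13, -0.0, 0.002]
force: [-10.9, -31.2, 13.6]
opening: 0.023
a 2.5377144122176762 r 54.89008379784762 x 0.4475460627947488 [ 3.12984818e+00 -4.89562516e-04  2.05696289e-03] [-10.85185082 -31.22537896  13.61356008]
0.2 [[-10, 5], [-10, 3], [-11, 1], [-11, -1], [-11, -3], [-10, -5], [-8, -7], [-7, -9], [-5, -10], [-3, -11]]
0.1 [[-5, 3], [-5, 2], [-5, 2], [-5, 1], [-5, 1], [-5, 0], [-5, 0], [-5, -1], [-5, -1], [-5, -2]]
```

```bash
python3 -m pendant '[{"translation":[0,-7,4],"twist":[0,0,0],"grip":-1},{"translation":[0,-7,3],"twist":[0,0,0],"grip":-1},{"translation":[0,-7,2],"twist":[0,0,0],"grip":-1},{"translation":[0,-7,1],"twist":[0,0,0],"grip":-1},{"translation":[0,-7,0],"twist":[0,0,0],"grip":-1},{"translation":[0,0,0],"twist":[0,0,0],"grip":-1},{"translation":[0,0,0],"twist":[0,0,0],"grip":-1},{"translation":[0,0,0],"twist":[0,0,0],"grip":-1},{"translation":[0,0,0],"twist":[0,0,0],"grip":-1},{"translation":[0,0,0],"twist":[0,0,0],"grip":-1}]' 60; python3 ang.py
```

```text
t: 9.15
tool_pos: [0.4474, -0.001, 0.0309]
orientation: [3.056, -0.003, -0.013]
force: [-8.7, -7.5, 16.9]
opening: 0.0228
a 2.4210488479228793 r 56.037784147873985 x 0.4473770204247833 [ 3.05561543 -0.00329247 -0.01273176] [-8.72809481 -7.45275417 16.88828825]
```

```bash
python3 -m pendant '[{"translation":[0,-8,7],"twist":[0.08,0,0],"grip":-1},{"translation":[0,-9,6],"twist":[0.03,0,0],"grip":-1},{"translation":[0,-10,5],"twist":[0.02,0,0],"grip":-1},{"translation":[0,-11,4],"twist":[0.02,0,0],"grip":-1},{"translation":[0,-12,3],"twist":[0.02,0,0],"grip":-1},{"translation":[0,-12,2],"twist":[0.02,0,0],"grip":-1},{"translation":[0,-12,1],"twist":[0.02,0,0],"grip":-1},{"translation":[0,-12,1],"twist":[0.02,0,0],"grip":-1},{"translation":[0,-12,0],"twist":[0.02,0,0],"grip":-1},{"translation":[0,-12,0],"twist":[0.02,0,0],"grip":-1}]' 60; python3 ang.py
```

```text
t: 10.15
tool_pos: [0.4471, 0.0438, 0.0189]
orientation: [-3.067, 0.002, 0.028]
force: [-3.3, -54.0, -3.9]
opening: 0.0229
a 3.284529650851661 r 54.65624884895272 x 0.44707309893711256 [-3.06720859e+00  1.53982050e-03  2.75496222e-02] [ -3.27969927 -54.02957641  -3.86837509]
```

Firm (54 N at the handle, a ≈ 9.5). Releasing.

```bash
python3 -m pendant '[{"translation":[0,0,0],"twist":[0,0,0],"grip":0},{"translation":[0,0,0],"twist":[0,0,0],"grip":0},{"translation":[0,0,0],"twist":[-0.07,0,0],"grip":0},{"translation":[0,0,0],"twist":[0,0,0],"grip":0},{"translation":[0,0,-10],"twist":[0,0,0],"grip":0},{"translation":[0,0,-20],"twist":[0,0,0],"grip":0},{"translation":[0,0,-30],"twist":[0,0,0],"grip":0},{"translation":[0,0,-40],"twist":[0,0,0],"grip":0},{"translation":[0,0,-40],"twist":[0,0,0],"grip":0},{"translation":[0,0,-40],"twist":[0,0,0],"grip":0}]' 60
python3 - <<'E'
from h import *
p,d,i=cam('wrist'); cv2.imwrite('pics/w2.png',p[...,::-1])
E
```

```text
t: 11.15
tool_pos: [0.448, 0.0181, 0.1988]
orientation: [3.086, -0.011, -0.043]
force: [0.4, -0.4, 0.3]
opening: 0.0467
```

View pics/w2.png

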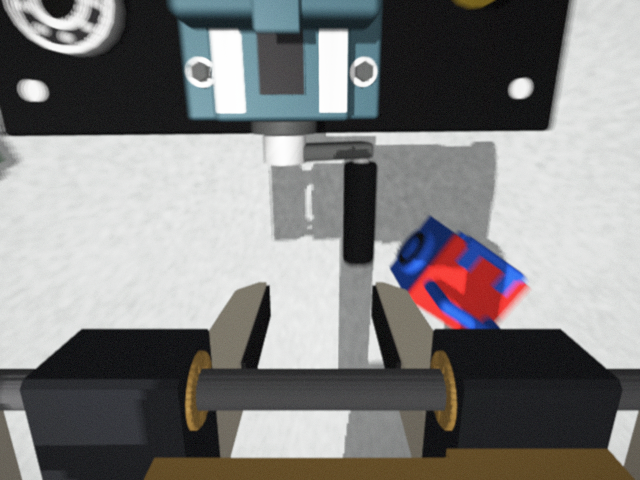

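The wrist view shows the sleeve at (360,210), on the −y side again. The crank doesn't look like it is at the bottom. I measure it.

```bash
cat > sl.py <<'E'
from h import *
s=robot.read_state(); print(s['t'],s['tool_pos'],s['orientation'],s['force'],s['opening'])
p,d,i=cam('wrist'); P=pts(d,i)
m=(p.max(2)<60)&(d>0)&(P[...,2]>.02)&(P[...,2]<.175)&(abs(P[...,0]-.455)<.03)&(abs(P[...,1]-.036)<.08)
m=cv2.morphologyEx(m.astype(np.uint8),cv2.MORPH_OPEN,np.ones((5,5)))
n,l,st,ce=cv2.connectedComponentsWithStats(m)
for k in range(1,n):
    S=P[l==k]
    if len(S)<300: continue
    y=np.percentile(S[:,1],[2,98]); z=np.percentile(S[:,2],97); yc=y.mean(); zc=z-.012
    print(len(S),ce[k],'y',y,'ztop',z,'a',np.arctan2(-(yc-.037),zc-.092)%6.283)
E
python3 sl.py
```

```text
11.2 [0.45166554 0.01831153 0.20670478] [ 3.08622739 -0.01104245 -0.02680163] [1.76339153 0.50847083 6.14141513] 0.04619135919116795
2243 [356.99509585 221.16986179] y [-0.02634803 -0.00486955] ztop 0.08804658600459825 a 1.865228591013629
```

Crank stands at about 8.15 rad, so it backed off during the release, either back-driven or dragged by the lift. I regrip, retighten, then release cleanly and look before lifting.

```bash
python3 -m pendant '[{"translation":[-2,17,0],"twist":[0.055,0,0],"grip":0.1},{"translation":[-2,17,0],"twist":[0,0,0],"grip":0.1},{"translation":[0,0,25],"twist":[0,0,0],"grip":0.1},{"translation":[0,0,25],"twist":[0,0,0],"grip":0.1},{"translation":[0,0,25],"twist":[0,0,0],"grip":0.1},{"translation":[0,0,25],"twist":[0,0,0],"grip":0.1},{"translation":[0,0,20],"twist":[0,0,0],"grip":0.1},{"translation":[0,0,20],"twist":[0,0,0],"grip":0.1},{"translation":[0,0,0],"twist":[0,0,0],"grip":0.1},{"translation":[0,0,0],"twist":[0,0,0],"grip":0.1}]' 60; python3 sl.py
```

```text
t: 12.25
tool_pos: [0.4473, -0.0156, 0.0595]
orientation: [-3.139, 0.01, 0.017]
force: [0.4, -1.1, 0.3]
opening: 0.0514
12.25 [ 0.44727729 -0.01556277  0.05947732] [-3.13855988  0.01005846  0.01675902] [ 0.42025116 -1.11319977  0.28954231] 0.05144202202710101
12275 [323.37906314 325.46517312] y [-0.04050021  0.01129142] ztop 0.15877571474992044 a 0.7555957559104743
2941 [461.33730024 408.36382183] y [-0.04371665 -0.04139547] ztop 0.1675037997490977 a 0.8971373696309558
350 [188.64857143 341.82      ] y [0.01190727 0.01531793] ztop 0.15577280633771298 a 0.42429275265417754
12208 [ 97.91939712 433.05930537] y [0.01202176 0.03880233] ztop 0.1679665419467742 a 0.1792128599043224
```

```bash
python3 -m pendant '[{"translation":[0,0,0],"twist":[0,0,0],"grip":-1},{"translation":[0,0,0],"twist":[0,0,0],"grip":-1},{"translation":[0,0,0],"twist":[0,0,0],"grip":-1},{"translation":[0,0,0],"twist":[0,0,0],"grip":-1},{"translation":[0,0,0],"twist":[0,0,0],"grip":-1},{"translation":[0,-4,10],"twist":[0,0,0],"grip":-1},{"translation":[0,-6,9],"twist":[0.01,0,0],"grip":-1},{"translation":[0,-8,8],"twist":[0.02,0,0],"grip":-1},{"translation":[0,-10,7],"twist":[0.02,0,0],"grip":-1},{"translation":[0,-10,5],"twist":[0.02,0,0],"grip":-1}]' 60; python3 ang.py .2
```

```text
t: 13.3
tool_pos: [0.45, 0.0079, 0.0322]
orientation: [-3.096, 0.008, 0.011]
force: [-12.0, -32.3, 15.8]
opening: 0.0225
a 2.538081340547626 r 49.59272508396114 x 0.44997752165332744 [-3.09632707  0.00767115  0.01141095] [-12.01523007 -32.31522178  15.78074525]
0.2 [[-10, 5], [-10, 3], [-11, 1], [-11, -1], [-11, -3], [-10, -5], [-8, -7], [-7, -9], [-5, -10], [-3, -11]]
```

```bash
python3 -m pendant '[{"translation":[0,-11,4],"twist":[0.01,0,0],"grip":-1},{"translation":[0,-12,4],"twist":[0,0,0],"grip":-1},{"translation":[0,-12,3],"twist":[0,0,0],"grip":-1},{"translation":[0,-12,2],"twist":[0,0,0],"grip":-1},{"translation":[0,-8,0],"twist":[0,0,0],"grip":0},{"translation":[0,-4,0],"twist":[0,0,0],"grip":0},{"translation":[0,0,0],"twist":[0,0,0],"grip":0},{"translation":[0,0,0],"twist":[0,0,0],"grip":0},{"translation":[0,0,0],"twist":[0,0,0],"grip":0},{"translation":[0,0,0],"twist":[0,0,0],"grip":0}]' 60; python3 sl.py|head -1
python3 - <<'E'
from h import *
p,d,i=cam('wrist'); cv2.imwrite('pics/w3.png',p[...,::-1])
p,d,i=cam('top'); cv2.imwrite('pics/t3.png',cv2.resize(p[140:330,240:450,::-1],None,fx=3,fy=3))
E
```

```text
t: 14.3
tool_pos: [0.4497, 0.0114, 0.0264]
orientation: [3.097, -0.011, -0.021]
force: [-2.7, -18.7, 0.5]
opening: 0.0468
14.3 [0.44973671 0.01135326 0.02641101] [ 3.09719396 -0.01087356 -0.02097087] [ -2.74630513 -18.74374393   0.50256057] 0.04678599470877173
```

View pics/w3.png

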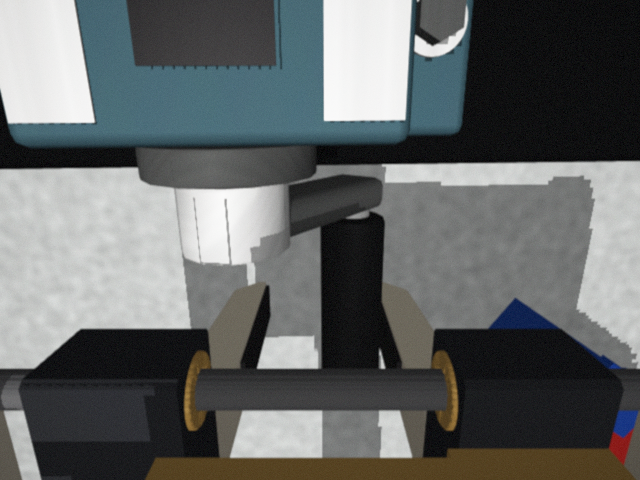

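The sleeve leans on the −y finger (at 370,340) with 19 N: the crank does back-drive until friction holds it. I'll follow it back without dragging, then lift away.

```bash
python3 -m pendant '[{"translation":[0,6,-5],"twist":[0.04,0,0],"grip":0.1},{"translation":[0,6,-6],"twist":[0,0,0],"grip":0.1},{"translation":[0,5,-7],"twist":[0,0,0],"grip":0.1},{"translation":[0,5,-7],"twist":[0,0,0],"grip":0.1},{"translation":[0,4,-7],"twist":[0,0,0],"grip":0.1},{"translation":[0,0,0],"twist":[0,0,0],"grip":0.1},{"translation":[0,0,0],"twist":[0,0,0],"grip":0.1},{"translation":[0,0,0],"twist":[0,0,0],"grip":0.1},{"translation":[0,0,0],"twist":[0,0,0],"grip":0.1},{"translation":[0,0,0],"twist":[0,0,0],"grip":0.1}]' 60
python3 - <<'E'
from h import *
p,d,i=cam('wrist'); cv2.imwrite('pics/w4.png',p[...,::-1])
E
```

```text
t: 15.45
tool_pos: [0.4511, -0.017, 0.0615]
orientation: [3.134, -0.01, -0.017]
force: [-0.1, -0.1, -0.5]
opening: 0.0511
```

View pics/w4.png

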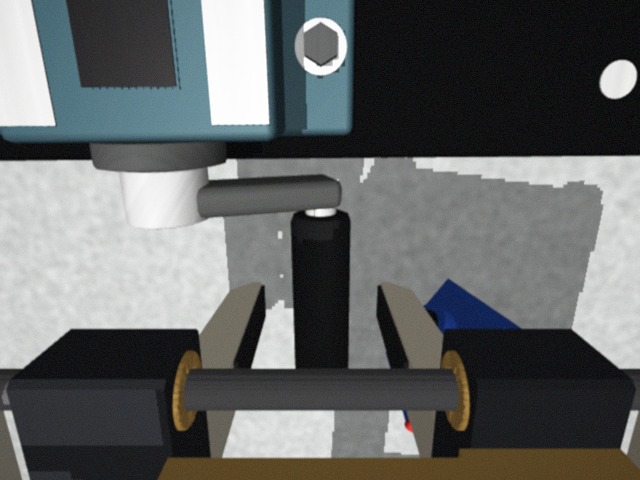

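Sleeve (320,290) stands free between the open fingers with zero force, so the crank is let go at its stable angle. Now lifting, turning 90° and moving to the pull.

```bash
python3 -m pendant '[{"translation":[0,0,-30],"twist":[0,0,0],"grip":0},{"translation":[0,0,-45],"twist":[0,0,0],"grip":0},{"translation":[0,0,-45],"twist":[0,0,0],"grip":0},{"translation":[0,0,-45],"twist":[0,0,0],"grip":0},{"translation":[0,0,-45],"twist":[0,0,0],"grip":0},{"translation":[0,0,-20],"twist":[0,0,-0.14],"grip":0},{"translation":[0,0,0],"twist":[0,0,-0.14],"grip":0},{"translation":[0,0,0],"twist":[0,0,-0.14],"grip":0},{"translation":[0,0,0],"twist":[0,0,-0.14],"grip":0},{"translation":[0,0,0],"twist":[0,0,-0.14],"grip":0}]' 10
python3 -m pendant '[{"translation":[0,0,0],"twist":[0,0,-0.14],"grip":0},{"translation":[0,0,0],"twist":[0,0,-0.14],"grip":0},{"translation":[0,0,0],"twist":[0,0,-0.14],"grip":0},{"translation":[0,0,0],"twist":[0,0,-0.14],"grip":0},{"translation":[0,0,0],"twist":[0,0,-0.14],"grip":0},{"translation":[0,0,0],"twist":[0,0,-0.14],"grip":0},{"translation":[0,0,0],"twist":[0,0,0],"grip":0},{"translation":[0,0,0],"twist":[0,0,0],"grip":0},{"translation":[0,0,0],"twist":[0,0,0],"grip":0},{"translation":[0,0,0],"twist":[0,0,0],"grip":0}]' 10
python3 - <<'E'
from h import *
s=robot.read_state(); print(R.from_rotvec(s['orientation']).as_matrix().round(3),s['q'].round(2))
p,d,i=cam('top'); P=pts(d,i); np.savez('top2.npz',p=p,P=P,d=d)
cv2.imwrite('pics/t5.png',cv2.resize(p[140:330,240:450,::-1],None,fx=3,fy=3))
p,d,i=cam('wrist'); P=pts(d,i); cv2.imwrite('pics/w5.png',p[...,::-1])
m=(d>0)&(P[...,2]>.2)&(P[...,2]<.23)&(abs(P[...,0]-.64)<.05)&(abs(P[...,1]-.04)<.06)
if m.sum(): print(m.sum(),np.median(P[m],0),P[m].min(0),P[m].max(0))
E
```

```text
t: 16.5
tool_pos: [0.4518, -0.0141, 0.2989]
orientation: [2.941, 1.104, -0.027]
force: [-0.1, 0.3, 0.3]
opening: 0.0468
t: 17.5
tool_pos: [0.451, -0.0134, 0.2968]
orientation: [-2.195, -2.234, 0.028]
force: [-0.4, 0.3, 0.1]
opening: 0.0465
[[-0.018  1.    -0.019]
 [ 1.     0.018 -0.006]
 [-0.005 -0.02  -1.   ]] [-0.14 -0.28  1.74 -0.01  1.7  -0.16]
2020 [0.6370939  0.03161364 0.2159971 ] [0.6341447  0.00363983 0.20011096] [0.64485592 0.07735455 0.22055079]
```

```bash
python3 -m pendant '[{"translation":[6,24,0],"twist":[0,0,0],"grip":0},{"translation":[7,24,0],"twist":[0,0,0],"grip":0},{"translation":[7,24,0],"twist":[0,0,0],"grip":0},{"translation":[7,24,0],"twist":[0,0,0],"grip":0},{"translation":[7,24,0],"twist":[0,0,0],"grip":0},{"translation":[7,24,0],"twist":[0,0,0],"grip":0},{"translation":[7,24,0],"twist":[0,0,0.018],"grip":0},{"translation":[7,22,10],"twist":[0,0,0],"grip":0},{"translation":[0,0,10],"twist":[0,0,0],"grip":0},{"translation":[0,0,0],"twist":[0,0,0],"grip":0}]' 10
python3 - <<'E'
from h import *
s=robot.read_state(); print(s['tool_pos'],R.from_rotvec(s['orientation']).as_matrix().round(3))
p,d,i=cam('wrist'); P=pts(d,i); cv2.imwrite('pics/w6.png',p[...,::-1])
m=(d>0)&(P[...,2]>.205)&(P[...,2]<.23)&(abs(P[...,0]-.64)<.05)&(abs(P[...,1]-.04)<.06)
if m.sum(): print(m.sum(),np.median(P[m],0),P[m].min(0),P[m].max(0),np.polyfit(P[m][:,1],P[m][:,0],1))
E
```

```text
t: 18.6
tool_pos: [0.6475, 0.046, 0.2711]
orientation: [-2.226, -2.204, 0.028]
force: [-0.7, 0.5, 0.5]
opening: 0.0466
[0.64745154 0.04595157 0.2710799 ] [[ 0.01   1.    -0.019]
 [ 1.    -0.01  -0.006]
 [-0.006 -0.019 -1.   ]]
1911 [0.64134332 0.04500598 0.21808547] [0.63608756 0.00466569 0.20510573] [0.64607998 0.07755172 0.22098076] [-1.24736323e-05  6.41282474e-01]
```

View pics/w6.png

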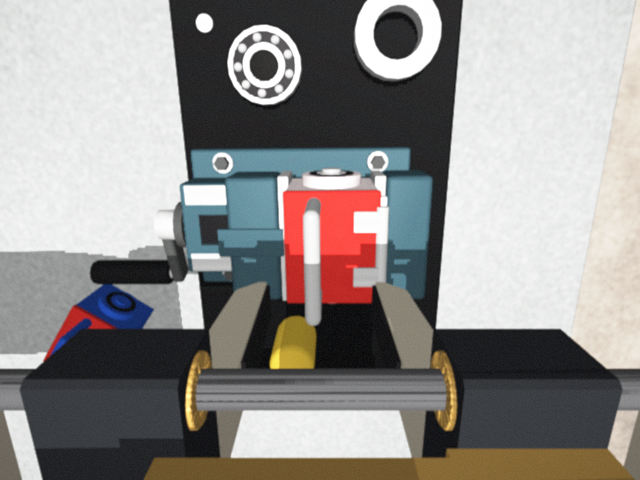

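Wrist view: pull bar at (313,265), jaws closed on the housing on both sides (285 and 382), bottle clear under the hand. Bar is at (0.641, 0.041, 0.216). Descending and closing gently.

```bash
python3 -m pendant '[{"translation":[-5,-6,0],"twist":[-0.019,0,0],"grip":0},{"translation":[0,0,15],"twist":[0,0,0],"grip":0},{"translation":[0,0,15],"twist":[0,0,0],"grip":0},{"translation":[0,0,15],"twist":[0,0,0],"grip":0},{"translation":[0,0,15],"twist":[0,0,0],"grip":0},{"translation":[0,0,13],"twist":[0,0,0],"grip":0},{"translation":[0,0,0],"twist":[0,0,0],"grip":0},{"translation":[0,0,0],"twist":[0,0,0],"grip":0},{"translation":[0,0,0],"twist":[0,0,0],"grip":0},{"translation":[0,0,0],"twist":[0,0,0],"grip":0}]' 15
```

```text
t: 19.65
tool_pos: [0.6392, 0.0399, 0.1934]
orientation: [2.231, 2.206, -0.007]
force: [1.1, -0.1, -0.4]
opening: 0.0463
```

```bash
python3 -m pendant '[{"translation":[0,2,-3],"twist":[0,0,0],"grip":0},{"translation":[0,0,0],"twist":[0,0,0],"grip":-1},{"translation":[0,0,0],"twist":[0,0,0],"grip":-1},{"translation":[0,0,0],"twist":[0,0,0],"grip":-1},{"translation":[0,0,0],"twist":[0,0,0],"grip":-1},{"translation":[0,0,0],"twist":[0,0,0],"grip":-1},{"translation":[0,0,0],"twist":[0,0,0],"grip":-1},{"translation":[0,0,0],"twist":[0,0,0],"grip":-1},{"translation":[0,0,0],"twist":[0,0,0],"grip":-1},{"translation":[0,0,0],"twist":[0,0,0],"grip":-1}]' 15
```

```text
t: 20.65
tool_pos: [0.6409, 0.0399, 0.1993]
orientation: [2.231, 2.206, -0.007]
force: [-0.4, 0.8, 0.2]
opening: 0.0093
```

```bash
python3 -m pendant '[{"translation":[0,4.4,-4.6],"twist":[0,0,0],"grip":-1},{"translation":[0,4.9,-4.1],"twist":[0,0,0],"grip":-1},{"translation":[0,5.3,-3.6],"twist":[0,0,0],"grip":-1},{"translation":[0,5.6,-3],"twist":[0,0,0],"grip":-1},{"translation":[0,5.9,-2.4],"twist":[0,0,0],"grip":-1},{"translation":[0,6.1,-1.8],"twist":[0,0,0],"grip":-1},{"translation":[0,6.3,-1.1],"twist":[0,0,0],"grip":-1},{"translation":[0,0,0],"twist":[0,0,0],"grip":-1},{"translation":[0,0,0],"twist":[0,0,0],"grip":-1},{"translation":[0,0,0],"twist":[0,0,0],"grip":-1}]' 15; python3 -c "
from h import *; s=robot.read_state(); print(s['tool_pos'],R.from_rotvec(s['orientation']).as_matrix().round(3)[:,2],s['force'])"
```

```text
t: 21.65
tool_pos: [0.6751, 0.0399, 0.2224]
orientation: [-2.228, -2.204, 0.026]
force: [-3.4, -0.9, 1.7]
opening: 0.0093
[0.67510034 0.03994251 0.22239079] [-0.017 -0.006 -1.   ] [-3.43074948 -0.88664439  1.70312097]
```

```bash
python3 -m pendant '[{"translation":[0,6,1],"twist":[-0.01,0,0],"grip":-1},{"translation":[0,6,1],"twist":[0,0,0],"grip":-1},{"translation":[0,6,1],"twist":[0,0,0],"grip":-1},{"translation":[0,6,1],"twist":[0,0,0],"grip":-1},{"translation":[0,0,0],"twist":[0,0,0],"grip":-1},{"translation":[0,0,0],"twist":[0,0,0],"grip":-1},{"translation":[0,0,0],"twist":[0,0,0],"grip":-1},{"translation":[0,0,0],"twist":[0,0,0],"grip":-1},{"translation":[0,0,0],"twist":[0,0,0],"grip":-1},{"translation":[0,0,0],"twist":[0,0,0],"grip":-1}]' 15; python3 - <<'E'
from h import *
s=robot.read_state(); print(s['t'],s['tool_pos'],R.from_rotvec(s['orientation']).as_matrix().round(3)[:,2],s['force'])
p,d,i=cam('side'); P=pts(d,i); np.savez('side6.npz',p=p,P=P,d=d)
cv2.imwrite('pics/s6.png',cv2.resize(p[140:320,200:400,::-1],None,fx=3,fy=3))
v=(p[...,0]>110)&(p[...,1]<70)&(p[...,2]<80)&(d>0)&(abs(P[...,0]-.67)<.08)&(abs(P[...,1]-.04)<.06)&(P[...,2]>.14)
Q=P[v]; print(len(Q),Q.min(0),Q.max(0))
if len(Q)>20:
    c=Q.mean(0); print(c,np.linalg.svd(Q-c,full_matrices=False)[2][2],np.linalg.svd(Q-c,full_matrices=False)[1])
E
```

```text
t: 22.65
tool_pos: [0.7006, 0.0397, 0.2218]
orientation: [2.231, 2.207, -0.01]
force: [-3.1, -1.0, 3.4]
opening: 0.0093
22.65 [0.70060226 0.03965588 0.2217844 ] [-0.002 -0.007 -1.   ] [-3.14179544 -0.95218209  3.44194698]
100 [0.65279444 0.00764162 0.17904308] [0.68450723 0.08119495 0.2368797 ]
[0.66243831 0.05674856 0.22076715] [0.87237302 0.01205417 0.48869215] [0.24774969 0.16708355 0.01060327]
```

View pics/s6.png

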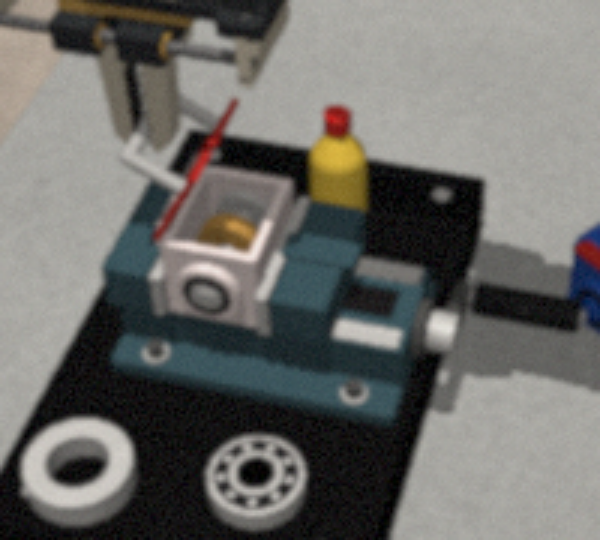

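The side view shows the cover raised, the gear visible, the bar held in the fingers, and the bottle, bearing and ring in place. The plane fit gives 60.7° and the TCP gives about 62°. One still second to check for drift.

```bash
python3 -m pendant '[{"translation":[0,0,0],"twist":[0,0,0],"grip":-1},{"translation":[0,0,0],"twist":[0,0,0],"grip":-1},{"translation":[0,0,0],"twist":[0,0,0],"grip":-1},{"translation":[0,0,0],"twist":[0,0,0],"grip":-1},{"translation":[0,0,0],"twist":[0,0,0],"grip":-1},{"translation":[0,0,0],"twist":[0,0,0],"grip":-1},{"translation":[0,0,0],"twist":[0,0,0],"grip":-1},{"translation":[0,0,0],"twist":[0,0,0],"grip":-1},{"translation":[0,0,0],"twist":[0,0,0],"grip":-1},{"translation":[0,0,0],"twist":[0,0,0],"grip":-1}]' 15
python3 - <<'E'
from h import *
a=np.load('top0.npz');b=np.load('top2.npz')
for n in('top0.npz','top2.npz'):
    z=np.load(n);p,P=z['p'].astype(int),z['P']
    y=(p[...,0]>120)&(p[...,2]<60)&(p[...,1]>90); y[:, :385]=0;y[:,440:]=0;y[:190]=0;y[250:]=0
    w=(p.min(2)>130); r=[]
    for (u0,u1,v0,v1) in((250,295,155,198),(262,300,208,247)):
        q=np.zeros_like(w); q[v0:v1,u0:u1]=w[v0:v1,u0:u1]; r.append(np.argwhere(q).mean(0).round(2))
    print(n,np.argwhere(y).mean(0).round(2),r)
p,d,i=cam('side'); P=pts(d,i)
v=(p[...,0]>110)&(p[...,1]<70)&(p[...,2]<80)&(d>0)&(abs(P[...,0]-.67)<.08)&(abs(P[...,1]-.04)<.06)&(P[...,2]>.14)
Q=P[v];c=Q.mean(0); print(np.linalg.svd(Q-c,full_matrices=False)[2][2],robot.read_state()['force'],robot.read_state()['dq'].round(4))
E
```

```text
t: 23.7
tool_pos: [0.7005, 0.0397, 0.2218]
orientation: [2.231, 2.207, -0.01]
force: [-2.8, -0.7, 3.0]
opening: 0.0094
top0.npz [216.53 410.73] [array([174.75, 267.73]), array([227.04, 280.75])]
top2.npz [nan nan] [array([174.79, 268.02]), array([226.95, 280.79])]
[0.87240096 0.0138762  0.48859392] [-3.61421689 -1.21054223  3.52009901] [-0.0005 -0.0004  0.0004 -0.0005 -0.0003 -0.0011]<stdin>:9: RuntimeWarning: Mean of empty slice.
  ret = um.true_divide(
```

```bash
python3 -c "
from plant import robot
print(robot.close_job())"
```

```text
the job is handed in; nothing more can be done
None
```

I closed the vise on the housing, let go of the crank, then raised the red cover to about 60°. I handed the job in while the fingers held it there, at t ≈ 24 s of the 64 s allowed.

**Vise:** I turned the crank to about 9.5 rad, with 54 N at the handle. When released it was not fully self-locking: it sprang back to about 8.15 rad. I regripped and tightened to about 8.8 rad or a little more. After that release the sleeve stood free between the open fingers, in about the same place, with zero force on the hand. Grip begins near 7.9 rad, so the jaws should be holding. My estimate is a few hundred newtons, but I had no way to measure the force at the jaws. In the pictures both jaws touch the housing.

**Cover:** A plane fit to the cover gave 60.7° before and after a still second, and the tool position gave about 62°. The joints were still, and the outside force on the tool was 4 to 5 N.

**Other items:** The bearing and ring gauge had moved less than 0.5 pixel when I compared views just before going to the cover. The same check on the bottle failed because it wasn't found in the second top view, probably hidden by the arm. In the last side view all three looked in place, with the bottle upright.

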